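Flick the modelling turntable and brake it on its mark

ROBOT

A 6-joint arm with a two-finger parallel gripper is mounted at the origin on the work surface. World frame = base frame: x ahead of the robot, y to its left, z up, the work surface at z = 0. Lengths are in mm, angles in degrees, forces in N, time in s.
With the tool pointing down it reaches from about 275 to 775 mm from the base axis. Payload 14.6 kg.
Tool frame: the origin (TCP) lies at the very end of the fingers, on their centre line; the grasp point (between the pads) lies 19 mm behind it (manip.pinch_z is the distance from the TCP to the grasp point, in mm); y points along the fingers, x is the direction in which the jaws open and shut, and the axes are right-handed (so a half turn about y gives the same grasp; the last joint's range is limited). The gripper opens to 85 mm and grips with 20 to 120 N. Pads are 22 mm wide; open, the fingers measure 114 mm over their backs; the gripper's body (76 mm by 85 mm) begins 54 mm behind the grasp point. The pads swing forward as they close: fully open they stand 13 mm farther back than shut.
Start: joints at [57.909, 15.075, -2.767, 72.158, 0, 81.102], TCP at [206.768, 482.571, 231.278] pointing down, gripper open.
Joint ranges: [-151.79, 151.79], [-50.71, 97.33], [-67.44, 78.34], [-121.81, 120.89], [-77.56, 73.72], [-180, 180]. Speed limits (degrees/s): [108.29, 108.29, 147.25, 159.86, 180, 180].

INTERFACE

Orientations are given as [roll, pitch, yaw] about the fixed x, y, z axes, in that order (R = Rz(yaw) Ry(pitch) Rx(roll)).
In Python, from bench import manip, cams gives the robot as it stands. The module is installed in compiled form; this text tells all that it offers. Calls block until the motion is done:
- manip.goto(position, orientation): joint-space move of the TCP to a pose.
- manip.line_to(position, speed=150, attitude=None, max_force=None): straight line of the TCP; attitude=None keeps the orientation; speed is the mean speed in mm/s. With max_force (N) it stops when the force on the tool has changed by that much, and returns True; else False.
- manip.move_joints(angles): joint-space move.
- manip.let_go() and manip.grasp(force=None): open the fingers fully, or close them until they stop; force is the grip in N (None keeps the last).
- manip.sleep(seconds).
- manip.inverse_kinematics(position, orientation): joint angles nearest the present ones, or None.
- cams.read_camera(name): name is "side" or "top"; returns the picture (420x560x3 uint8, red, green, blue); there is no depth.
- cams.camera_params(name): a dict with "vertical_fov" (degrees; the focal length in pixels is half the picture's height over the tangent of half this angle, whatever the lens; pixels are square), "cx", "cy" (the principal point, pixels), "pose" (4x4, takes a point from camera to world coordinates). Camera axes: x right, y up, looking along -z (the intrinsics and any distortion apply to the point x, -y, -z); pixel columns grow to the right and rows downward; lengths in mm; the calibration is good to about 2 mm. A picture is of the moment at which its call begins. camera_params takes no time and is no camera call.
A pose or a line that the arm cannot do raises manip.IKError and nothing moves.
- manip.job_done(): hands the job in, once; it reports no verdict.
Readings, each from a call of its own:
- manip.get_time(): time.
- manip.get_joint_pos(): joint angles.
- manip.get_joint_velocities(): joint speeds.
- manip.get_effort(): joint torques, N m.
- manip.get_eef_pos(): TCP position.
- manip.get_eef_rot(): TCP orientation.
- manip.get_contact_force(): force on the tool from outside, world axes, zero at the start.
- manip.get_wrist_torque(): the same for the moment, N m.
- manip.get_gripper_width(): finger opening in mm.
Only numpy, scipy, OpenCV 4.12 (cv2) and the standard library are available. Lean on these libraries where they do the work, as an engineer would, in place of code of your own. Each camera call takes 0.05 s, during which the arm holds its last target.

TASK

Check that the modelling turntable runs free: flick its upright peg with your fingers so that the wheel spins anticlockwise (seen from above) and runs on by itself past at least one full turn. Then, while it is still turning, brake it with a fingertip pressed on the wheel so that it stops with the dark inlaid mark under the tip of the fixed pointer, and finish still holding it there with the fingertip; do not grip the peg, do not push the wheel to the mark after it has stopped, and leave the things round it where they stand.

Things in the scene. Friction and masses are not known exactly. Their poses are not given: they have to be found in the camera images.
- turntable: fixed wooden foot under the wheel, screwed to the table, with an arm along its +x axis to the pointer block (30 mm wide, 58 mm tall, 159 to 181 mm from the axis, just outside the wheel). The steel pointer on it reaches 10 mm in over the wheel's edge, 6 mm above its top face; its top is 61 mm above the table. Origin: on the wheel's axis at table height; z up.
- disc: the wheel: plywood disc 280 mm across, 18 mm thick, flat top 52 mm above the table, about 0.75 kg. Turns freely about the vertical; by itself it slows by only 0.05 to 0.3 rad/s each second. A model ruin up to 45 mm high is glued on within 55 mm of the axis; else the top is bare but for mark and peg. Origin: on the axis at its underside, 34 mm above the table; x axis towards the mark.
- bearing (a joint): angle of the wheel in its bearing, rad, growing anticlockwise seen from above, counted on over whole turns. 0 and every whole turn (6.283, 12.566, ...): mark exactly under the pointer. It starts between -5.2 and -1.0.
- mark (a point): point at wheel-top height on the dark wooden inlay, flush in the top face at the rim: a square 34 mm radially x 32 mm along the rim; this point lies on its middle line, 130 mm from the axis.
- pointer_tip (a point): tip of the steel pointer, 130 mm from the wheel's axis on the foot's +x side, 58 mm above the table (underside of the pointer). Fixed during a run.
- peg_top (a point): centre of the top of the round wooden peg used to spin the wheel: 20 mm thick, standing 40 mm above the wheel's top face (top 92 mm above the table), 85 mm from the axis, 2.4 rad anticlockwise from the mark. Fixed to the wheel and turns with it.
- hub (a point): middle of the wheel's top face, on the axis, 52 mm above the table.
- glue: bystander, loose, to be left alone: white glue bottle, 52 mm wide, 130 mm tall; origin in its underside (at its middle)
- pencil: bystander, loose, to be left alone: wooden pencil lying flat, 165 x 9 x 9 mm; origin in its underside (at its middle)
- block_a: bystander, loose, to be left alone: wooden block, 45 x 28 x 22 mm; origin in its underside (at its middle)
- block_b: bystander, loose, to be left alone: wooden block, 30 x 24 x 40 mm (tall); origin in its underside (at its middle)
- cup: bystander, loose, to be left alone: empty ceramic cup, 72 mm wide, 75 mm tall; origin in its underside (at its middle)
- brush: bystander, loose, to be left alone: brush lying flat, 160 mm long; origin in its underside

How it is judged:
By the outcome, as a careful person would: the job done as asked, in the order asked, and still so for the second after the job is handed in, while the arm keeps its last pose, push and grip.
It also fails if it takes over 48 s, if anything falls off the work surface, if the arm or the gripper's body presses on something with over 40 N, if the wrist force passes 120 N, or if a joint passes its speed limit or range.

## Working session

There is one attempt and no reset: what is moved stays moved. The work goes in short steps, each a Python script; the robot and the scene stay as the last script left them, time stands still between calls to the robot, and variables do not carry over. Pictures are saved under pics/ and viewed, and the job is handed in when it is done.

```bash
mkdir -p pics
python3 - <<'E'
from bench import manip, cams
import cv2
for n in ("side","top"):
    im=cams.read_camera(n); cv2.imwrite(f"pics/{n}0.png",im[:,:,::-1])
    print(n,cams.camera_params(n))
print(manip.get_time(),manip.get_eef_rot(),manip.get_gripper_width(),manip.pinch_z)
E
```

```text
side {'vertical_fov': 42.53133076140162, 'cx': 282.90849346786564, 'cy': 211.21449547029343, 'pose': array([[-9.98358608e-01,  3.80989377e-02, -4.27616700e-02,
         5.55523898e+02],
       [-5.65561935e-02, -7.73516424e-01,  6.31247764e-01,
         7.26127203e+02],
       [-9.02698481e-03,  6.32630076e-01,  7.74401511e-01,
         9.33695685e+02],
       [ 0.00000000e+00,  0.00000000e+00,  0.00000000e+00,
         1.00000000e+00]])}
top {'vertical_fov': 56.36172694582727, 'cx': 280.81591099502043, 'cy': 207.1995754461382, 'pose': array([[ 1.19958385e-02,  9.90216883e-01, -1.39020227e-01,
         4.68773154e+02],
       [-9.99870949e-01,  1.33644029e-02,  8.91501156e-03,
         4.01781122e+01],
       [ 1.06857173e-02,  1.38895344e-01,  9.90249412e-01,
         1.05365896e+03],
       [ 0.00000000e+00,  0.00000000e+00,  0.00000000e+00,
         1.00000000e+00]])}
0.1 [-8.99897873e+01  5.49389939e-02  6.68066022e+01] 85.44457263523374 18.700000000000003
```

View pics/side0.png

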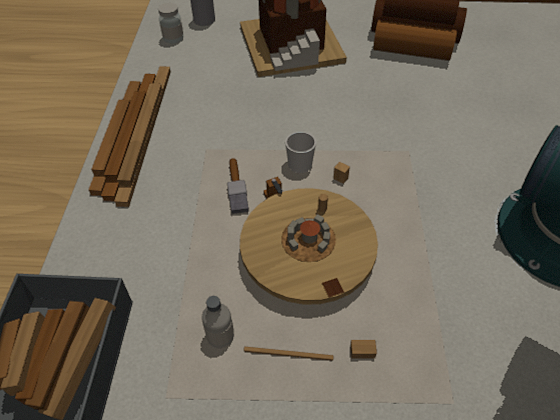

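View pics/top0.png

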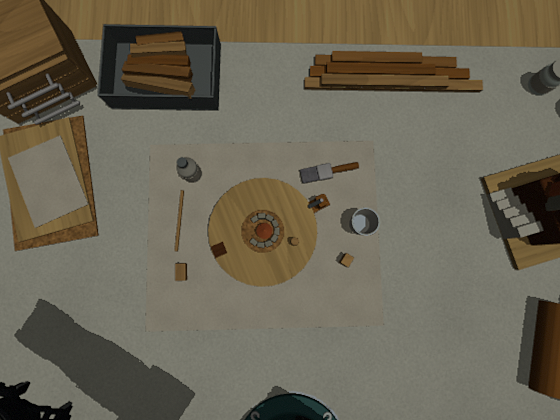

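```bash
cat > h.py <<'E'
import numpy as np, cv2, math
from bench import manip, cams
P={n:cams.camera_params(n) for n in("side","top")}
def ray(n,u,v):
    p=P[n]; f=210/math.tan(math.radians(p["vertical_fov"]/2))
    d=p["pose"][:3,:3]@np.array([(u-p["cx"])/f,-(v-p["cy"])/f,-1]); return p["pose"][:3,3],d/np.linalg.norm(d)
def onz(n,u,v,z):
    o,d=ray(n,u,v); return (o+d*(z-o[2])/d[2])
def proj(n,X):
    p=P[n]; f=210/math.tan(math.radians(p["vertical_fov"]/2))
    c=p["pose"][:3,:3].T@(np.asarray(X,float)-p["pose"][:3,3]); return np.array([p["cx"]-f*c[0]/c[2],p["cy"]+f*c[1]/c[2]])
E
python3 - <<'E'
from h import *
a=cv2.imread("pics/top0.png")[150:290,170:390]; b=cv2.imread("pics/side0.png")[120:370,190:440]
cv2.imwrite("pics/top0c.png",cv2.resize(a,None,fx=3.6,fy=3.6,interpolation=cv2.INTER_CUBIC))
cv2.imwrite("pics/side0c.png",cv2.resize(b,None,fx=2.4,fy=2.4,interpolation=cv2.INTER_CUBIC))
E
```

```text
(no output)
```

View pics/top0c.png

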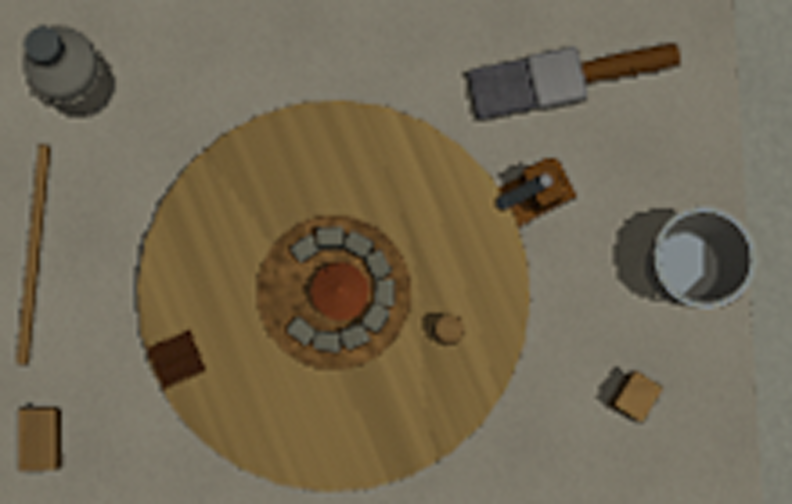

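View pics/side0c.png

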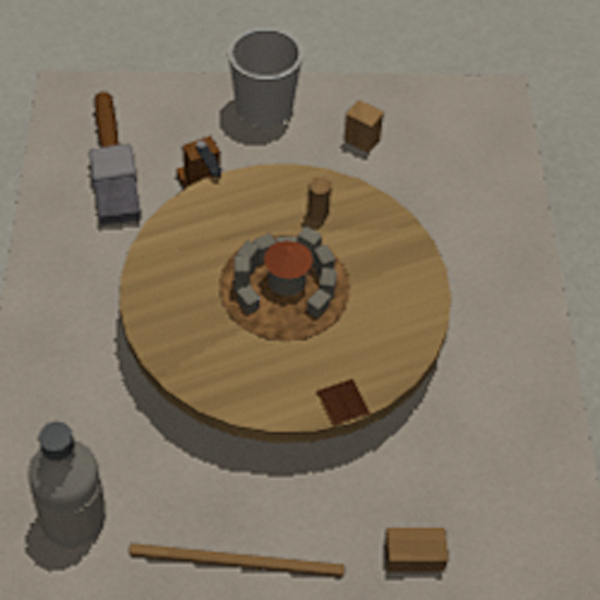

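```bash
cat >> h.py <<'E'
def wheelmask(im): # rgb
    hsv=cv2.cvtColor(im,cv2.COLOR_RGB2HSV)
    m=cv2.inRange(hsv,(8,75,60),(28,255,255)); return hsv,m
def wheel(im,n):
    hsv,m=wheelmask(im)
    m=cv2.morphologyEx(m,cv2.MORPH_OPEN,np.ones((3,3)))
    cs,_=cv2.findContours(m,cv2.RETR_EXTERNAL,cv2.CHAIN_APPROX_NONE)
    g=proj(n,[460,70,52])
    cs=[c for c in cs if cv2.pointPolygonTest(c,tuple(map(float,g)),False)>0]
    c=max(cs,key=cv2.contourArea); h=cv2.convexHull(c)[:,0,:]
    return c[:,0,:]
E
python3 - <<'E'
from h import *
from scipy.optimize import least_squares
ims={n:cv2.imread(f"pics/{n}0.png")[:,:,::-1].copy() for n in("top","side")}
for n in ims:
    c=wheel(ims[n],n)
    X=np.array([onz(n,u+0.0,v,52) for u,v in c])[:,:2]
    r=least_squares(lambda p:np.hypot(*(X-p[:2]).T)-p[2],[460,70,140],loss="soft_l1",f_scale=1.5)
    e=np.hypot(*(X-r.x[:2]).T)-r.x[2]
    print(n,len(c),r.x,np.percentile(abs(e),[50,80,95]))
# points
def T(u,v): return 170+(u+.5)/3.6-.5,150+(v+.5)/3.6-.5
def S(u,v): return 190+(u+.5)/2.4-.5,120+(v+.5)/2.4-.5
for nm,t,s,z in [("mark",(175,359),(344,402),52),("peg",(450,329),(319,186),92),("tip",(499,204),(217,177),58),("ptrback",(546,181),(200,144),61),
  ("glue",(43,44),(57,436),130),("pencilA",(43,147),(132,549),9),("pencilB",(23,361),(341,571),9),("blka",(39,438),(417,540),22),("blkb",(638,395),(366,113),40),("cup",(703,257),(265,50),75),("brushtip",(475,95),(118,212),8),("brushend",(678,53),(103,97),10)]:
    print(nm,onz("top",*T(*t),z)[:2].round(1),onz("side",*S(*s),z)[:2].round(1))
E
```

```text
top 338 [548.39453612  77.28231858 137.87621079] [ 0.73896769  1.61269879 23.66820143]
side 425 [549.29794636  79.35366694 138.8052614 ] [1.02535514 2.26943633 7.53685197]
mark [499.2 188.7] [499. 188.]
peg [520.6  -3.3] [522.5  -1.1]
tip [611.8 -39.2] [612.7 -36.7]
ptrback [628.4 -72.5] [630.4 -73.3]
glue [705.6 272.6] [706.3 273.8]
pencilA [657.4 299.3] [658.2 300.2]
pencilB [497.7 306.4] [498.9 309.6]
blka [442.4 288.9] [442.4 287.7]
blkb [ 478.1 -140.2] [ 476.7 -140.2]
cup [ 573.9 -180.5] [ 575.3 -185.4]
brushtip [702.1 -24.8] [705.2 -32.7]
brushend [ 736.5 -178.9] [ 736.  -178.9]
```

Run:
```python
from h import *
manip.grasp(20)
print(manip.get_time(),manip.get_gripper_width())
O=[-90,0,-5]
for p in ([491,0,130],[491,0,68],[571,-8,68],[571,-8,150],[429,78,60]):
    print(manip.inverse_kinematics(p,O))
print(manip.inverse_kinematics([429,78,60],[-90,0,90]),manip.inverse_kinematics([429,78,60],[-90,0,-90]))
manip.goto([491,0,130],O); print(manip.get_time())
manip.line_to([491,0,70]); print(manip.get_time(), manip.get_eef_pos(), manip.get_contact_force())
for n in("top","side"):
    cv2.imwrite(f"pics/{n}1.png",cams.read_camera(n)[:,:,::-1])
a=cv2.imread("pics/top1.png")[150:290,170:390]; b=cv2.imread("pics/side1.png")[120:370,190:440]
cv2.imwrite("pics/1c.png",np.hstack([cv2.resize(a,(470,300)),cv2.resize(b,(300,300))]))
```

```text
0.8667 0.007529812697165909
[-9.51912320e+00  1.49795957e+01 -1.93353362e+01  5.56850681e+01
  2.54444375e-14  8.54808768e+01]
[-9.51912320e+00  1.82527074e+01 -2.54997414e+01  4.62475512e+01
  2.54444375e-14  8.54808768e+01]
[-8.97743872e+00  2.50527823e+01 -1.40069905e+01  5.09402272e+01
  2.54444375e-14  8.60225613e+01]
[-8.97743872e+00  2.15770982e+01 -5.89249618e+00  6.25304056e+01
  2.54444375e-14  8.60225613e+01]
[ -0.42767529  14.09846716 -33.49445104  42.4070818    0.
  94.57232471]
[ -0.42767529  14.09846716 -33.49445104  42.4070818    0.
  -0.42767529] [ -0.42767529  14.09846716 -33.49445104  42.4070818    0.
 179.57232471]
2.9167
3.4667 [4.91219434e+02 2.99148800e-01 7.05189628e+01] [-0.21081463 -0.12643048  0.13490964]
```

View pics/1c.png

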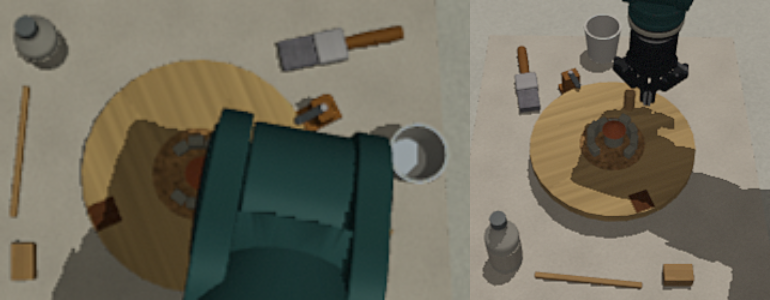

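Run:
```python
from h import *
O=[-90,0,-5]
t0=manip.get_time()
manip.line_to([571,-8,70],speed=150); t1=manip.get_time()
manip.line_to([571,-8,120],speed=200); t2=manip.get_time()
F=[]
def snap(n):
    t=manip.get_time(); F.append((t,n,cams.read_camera(n)))
snap("side");snap("side")
manip.goto([429,78,110],[-90,0,90]); t3=manip.get_time()
for i in range(3):
    snap("side");snap("top"); manip.sleep(0.1)
print(t0,t1,t2,t3,manip.get_time())
import pickle; pickle.dump(F,open("F.pkl","wb"))
sm=[cv2.resize(f[2][120:320,180:400] if f[1]=="side" else f[2][140:300,180:400],(200,190)) for f in F]
cv2.imwrite("pics/2c.png",np.vstack([np.hstack(sm[:4]),np.hstack(sm[4:8])])[:,:,::-1]); print([f[0] for f in F])
```

```text
3.5667 4.25 4.65 6.1 6.7
[4.65, 4.7, 6.1, 6.15, 6.3, 6.35, 6.5, 6.55]
```

View pics/2c.png

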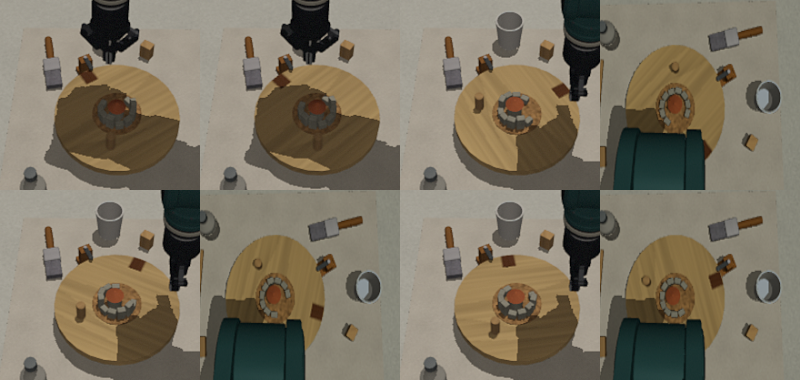

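```bash
cat >> h.py <<'E'
HUB={"top":(548.4,77.3),"side":(549.3,79.3)}; PTR=math.radians(-61.6)
def grid(n):
    v,u=np.mgrid[0:420,0:560].astype(float); p=P[n]; f=210/math.tan(math.radians(p["vertical_fov"]/2))
    d=np.stack([(u-p["cx"])/f,-(v-p["cy"])/f,-np.ones_like(u)],-1)@p["pose"][:3,:3].T
    X=p["pose"][:3,3]+d*((52-p["pose"][2,3])/d[...,2])[...,None]
    x,y=X[...,0]-HUB[n][0],X[...,1]-HUB[n][1]; return np.hypot(x,y),np.arctan2(y,x)
G={n:grid(n) for n in P}
def angle(n,im):
    r,a=G[n]; i=im.astype(int); R,B=i[...,0],i[...,2]; V=im.max(-1)
    # dark brown: value low, strongly red vs blue
    m=(r>104)&(r<138)&(V<100)&(R>1.9*B+3)&(R>25)&(i[...,1]<0.66*R)
    m=m.astype(np.uint8); k,lab,st,_=cv2.connectedComponentsWithStats(m)
    if k<2: return None,0,0
    j=1+np.argmax(st[1:,4]); w=lab==j
    z=np.exp(1j*a[w]).mean(); return (np.angle(z)-PTR),st[j,4],np.ptp(r[w])
E
python3 - <<'E'
from h import *
import pickle
F=[(0,n,cv2.imread(f"pics/{n}{k}.png")[:,:,::-1].copy()) for k in(0,1) for n in("top","side")]+pickle.load(open("F.pkl","rb"))
for t,n,im in F:
    q,c,e=angle(n,im); print(t,n,q,c,e)
    r,a=G[n]; 
im=F[0][2]
g=im[245:256,213:228]; print(g[::3,::3].reshape(-1,3).tolist())
E
```

```text
0 top 3.061871800652759 145 31.647078287329578
0 side 3.071568884171837 225 31.52200612288918
0 top 3.061396056416121 135 31.067138412158826
0 side 3.071919581519914 216 31.52200612288918
4.65 side 0.10202190900018615 136 30.83522093603358
4.7 side 0.27490744964012626 144 31.772277577625857
6.1 side -1.4572555165254812 151 31.126237570121063
6.15 top -1.279377260625273 69 30.26530557902531
6.3 side -0.8729483314929536 136 30.07159801597409
6.35 top -0.7314186456347711 132 30.47828435231895
6.5 side -0.3053679009184902 136 30.657781583418284
6.55 top -0.15297363148074972 129 30.8150296642403
[[71, 53, 28], [49, 24, 10], [53, 31, 12], [53, 27, 13], [125, 103, 63], [56, 32, 15], [55, 31, 15], [53, 30, 15], [50, 27, 11], [78, 55, 30], [46, 23, 10], [50, 26, 9], [55, 29, 15], [53, 29, 13], [45, 21, 9], [78, 63, 45], [52, 29, 15], [48, 25, 11], [60, 37, 16], [117, 97, 58]]
```

Run:
```python
from h import *
import pickle
F=pickle.load(open("F.pkl","rb"))
def snap(n):
    t=manip.get_time(); F.append((t,n,cams.read_camera(n)))
ta=manip.get_time(); manip.line_to([429,78,66],speed=150); tb=manip.get_time()
manip.line_to([429,78,58],speed=40); tc=manip.get_time(); print(ta,tb,tc,manip.get_eef_pos())
for i in range(8): snap("side" if i%2==0 else "top")
pickle.dump(F,open("F.pkl","wb"))
T,Q,S=[],[],[]
for t,n,im in F:
    q,c,e=angle(n,im)
    print(round(t,3),n,q,c,e)
    if c>60 and e>29: T.append(t);Q.append(q);S.append(n)
Q=np.unwrap(Q) if 0 else np.array(Q)
# unwrap by predicted
out=[];
for t,q in zip(T,Q):
    pred=6.13+2.88*(t-6.55)-.14*(t-6.55)**2
    out.append(q+2*np.pi*round((pred-q)/2/np.pi))
T=np.array(T);p=np.polyfit(T-T[-1],out,2);print(p,np.array(out)-np.polyval(p,T-T[-1]),T[-1],manip.get_time())
f=np.vstack([F[-2][2][:,:],F[-1][2]]); cv2.imwrite("pics/3.png",cv2.resize(f,(400,600))[:,:,::-1])
```

```text
6.7 7.1417 7.4917 [429.03181104  77.99162922  58.12367036]
4.65 side 0.10202190900018615 136 30.83522093603358
4.7 side 0.27490744964012626 144 31.772277577625857
6.1 side -1.4572555165254812 151 31.126237570121063
6.15 top -1.279377260625273 69 30.26530557902531
6.3 side -0.8729483314929536 136 30.07159801597409
6.35 top -0.7314186456347711 132 30.47828435231895
6.5 side -0.3053679009184902 136 30.657781583418284
6.55 top -0.15297363148074972 129 30.8150296642403
7.492 side 2.395493071034979 208 31.02556582803504
7.542 top 2.5310871044715055 135 31.987864848385144
7.592 side 2.6562671906610618 214 31.338637893918985
7.642 top 2.7842530874241183 126 31.55282003000005
7.692 side 2.912636820000073 206 31.474611478380425
7.742 top 2.9792198971923014 72 30.438768344805567
7.792 side 3.1710431953835894 203 30.946192491212912
7.842 top None 0 0
[-0.16800882  2.44083026  9.42965503] [-0.00098275 -0.00250203  0.00624318  0.03407789 -0.00458355 -0.00973723
 -0.01869632 -0.00962524 -0.00360678  0.00532549  0.00468387  0.0076881
  0.01193021 -0.04478829  0.02457347] 7.7917 7.8917
```

View pics/3.png

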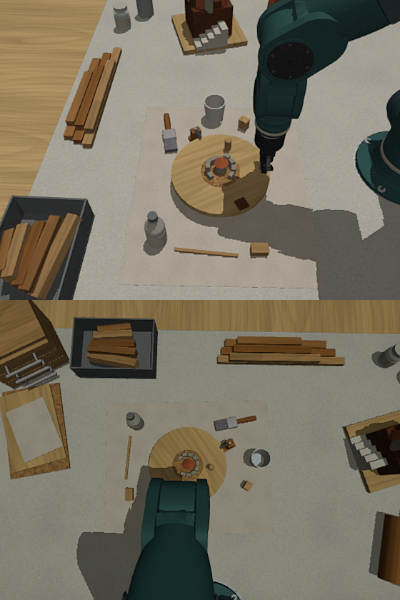

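```bash
cat > fit.py <<'E'
from h import *
import pickle
from scipy.optimize import least_squares
def fit(F,tmin=4.6,tr=None):
    T,O=[],[]
    for t,n,im in F:
        q,c,e=angle(n,im)
        if q is None or e<29 or c<(110 if n=="top" else 125): continue
        pred=9.43+2.48*(t-7.792)-.155*(t-7.792)**2
        o=q+2*np.pi*round((pred-q)/2/np.pi)
        if t>=tmin: T.append(t);O.append(o)
    T=np.array(T);O=np.array(O);tr=T[-1] if tr is None else tr
    for deg in (2,):
        f=lambda p:np.polyval(p,T-tr)-O
        r=least_squares(f,[-.15,2.4,O[-1]],loss="soft_l1",f_scale=.015)
        J=np.linalg.inv(r.jac.T@r.jac); s=np.std(r.fun)
        print("tr",tr,"d",-2*r.x[0],"+-",2*s*J[0,0]**.5,"w",r.x[1],"q",r.x[2],"res",s,len(T))
    return T,O,r.x,tr
E
python3 - <<'E'
from fit import *
F=pickle.load(open("F.pkl","rb"))
for i in range(7):
    t=manip.get_time(); F.append((t,"side",cams.read_camera("side"))); manip.sleep(0.05)
pickle.dump(F,open("F.pkl","wb"))
for t,n,im in F[-7:]: print(t,n,angle(n,im))
for tm in(4.6,6,7):
    T,O,p,tr=fit(F,tm)
    d=-2*p[0]; print(" 4pi w2",p[1]**2-2*d*(4*np.pi-p[2])," 6pi w2",p[1]**2-2*d*(6*np.pi-p[2]))
print((O).round(3),manip.get_time())
E
```

```text
7.8917 side (np.float64(3.418482475160867), np.int32(199), np.float64(31.64731050667217))
7.9917 side (np.float64(3.667679756063637), np.int32(196), np.float64(32.27117718213046))
8.0917 side (np.float64(3.9131750650469916), np.int32(186), np.float64(32.29127005664226))
8.1917 side (np.float64(4.134529792937425), np.int32(146), np.float64(31.65076784081704))
8.2917 side (np.float64(-1.8702693201864384), np.int32(37), np.float64(10.46021612310497))
8.3917 side (np.float64(-1.6463038956024671), np.int32(87), np.float64(22.200278684649618))
8.4917 side (np.float64(-1.4305800314306694), np.int32(151), np.float64(31.104284335765314))
tr 8.4917 d 0.3117385396632799 +- 0.004867989631206075 w 2.2675332765031464 q 11.117290057177385 res 0.010205620505344836 18
 4pi w2 4.238238646548489  6pi w2 0.32081662236060726
tr 8.4917 d 0.2683741842392903 +- 0.006385018097546081 w 2.3200013620967286 q 11.138244702283503 res 0.0051582348750249495 16
 4pi w2 4.615862066842076  6pi w2 1.2433726043648434
tr 8.4917 d 0.32848533438615524 +- 0.03456503044183642 w 2.288506652254543 q 11.133305323107741 res 0.004977746791028133 11
 4pi w2 4.295780834625457  6pi w2 0.16791238134733
[ 8.679  8.814  8.939  9.067  9.196  9.454  9.702  9.951 10.196 10.418
 11.136] 8.5917
```

Run:
```python
from fit import *
F=pickle.load(open("F.pkl","rb"))
for i in range(11):
    t=manip.get_time(); F.append((t,"side",cams.read_camera("side"))); manip.sleep(0.15)
pickle.dump(F,open("F.pkl","wb"))
for tm in(4.6,6,7,8):
    T,O,p,tr=fit(F,tm)
    d=-2*p[0]; print(" 6pi w2",p[1]**2-2*d*(6*np.pi-p[2]))
print(T.round(2),(O).round(3),manip.get_time())
```

```text
tr 10.5917 d 0.2906312728471783 +- 0.006556762845892119 w 1.695825863443388 q 15.337351810195882 res 0.022248615253524184 29
 6pi w2 0.8343126563661665
tr 10.5917 d 0.27303860356901194 +- 0.004001844705946944 w 1.7339008115117402 q 15.3682909996986 res 0.013227206472759764 27
 6pi w2 1.1053725983350262
tr 10.5917 d 0.25065734034601167 +- 0.008238748699203388 w 1.770283588259111 q 15.386640392319164 res 0.011306607187118218 22
 6pi w2 1.3978935900653835
tr 10.5917 d 0.21584162871347623 +- 0.007930488397081855 w 1.8100298712296632 q 15.399727939082384 res 0.0073042599844958585 14
 6pi w2 1.7869751537142515
[ 8.09  8.19  8.49  8.59  8.79  8.99  9.19  9.39  9.59  9.79  9.99 10.19
 10.39 10.59] [10.196 10.418 11.136 11.357 11.799 12.229 12.654 13.071 13.475 13.875
 14.27  14.658 15.037 15.404] 10.7917
```

Run:
```python
from fit import *
F=pickle.load(open("F.pkl","rb"))
for i in range(10):
    t=manip.get_time(); F.append((t,"side",cams.read_camera("side"))); manip.sleep(0.05)
pickle.dump(F,open("F.pkl","wb"))
for t,n,im in F[-10:]: print(t,angle(n,im))
for tm in(7,8,9,9.9):
    T,O,p,tr=fit(F,tm)
    d=-2*p[0]; print(" 6pi w2",p[1]**2-2*d*(6*np.pi-p[2]), "t6pi",[tr+x.real for x in np.roots([p[0],p[1],p[2]-6*np.pi])])
print(manip.get_time())
```

```text
10.7917 (np.float64(3.2007143797815916), np.int32(209), np.float64(31.055544245152873))
10.8917 (np.float64(3.3783289130407343), np.int32(210), np.float64(31.750969323810978))
10.9917 (np.float64(3.5525856227648367), np.int32(205), np.float64(31.16080568308118))
11.0917 (np.float64(3.7240585944996347), np.int32(199), np.float64(32.26618676548105))
11.1917 (np.float64(3.8912031782062098), np.int32(198), np.float64(31.998842142330304))
11.2917 (np.float64(4.057003996885845), np.int32(189), np.float64(31.950680998603886))
11.3917 (np.float64(4.177296830311073), np.int32(104), np.float64(30.818904457032517))
11.4917 (np.float64(-1.8698493963409548), np.int32(35), np.float64(10.46021612310497))
11.5917 (np.float64(-1.7211298281686032), np.int32(66), np.float64(17.28936615873711))
11.6917 (np.float64(-1.5734257205501823), np.int32(114), np.float64(27.873336164125476))
tr 11.2917 d 0.23127212418147153 +- 0.005123609002282534 w 1.6437921705821454 q 16.61771863018523 res 0.012629696807889104 28
 6pi w2 1.6697291976696567 t6pi [np.float64(23.986581402114687), np.float64(12.812039532098002)]
tr 11.2917 d 0.20996001808574796 +- 0.003852050856602297 w 1.671804186644798 q 16.626591024715015 res 0.006572418326655168 20
 6pi w2 1.8614617386008825 t6pi [np.float64(25.752349118578003), np.float64(12.756027473508505)]
tr 11.2917 d 0.20593843367970704 +- 0.00458308880373401 w 1.6780659226883752 q 16.62876243791404 res 0.0030567211800914505 14
 6pi w2 1.9012117778004392 t6pi [np.float64(26.135506623276235), np.float64(12.744666084029543)]
tr 11.2917 d 0.23875218135052698 +- 0.0058234589339146185 w 1.6566390452061697 q 16.625037653840295 res 0.00135712916132207 10
 6pi w2 1.682235748367402 t6pi [np.float64(23.66289317648632), np.float64(12.797984598461875)]
11.7917
```

Run:
```python
from fit import *
F=pickle.load(open("F.pkl","rb"))
for i in range(6):
    n="side" if i%2==0 else "top"
    t=manip.get_time(); F.append((t,n,cams.read_camera(n))); manip.sleep(0.05)
pickle.dump(F,open("F.pkl","wb"))
for t,n,im in F[-6:]: print(t,n,angle(n,im))
for tm in(9,9.9,10.7):
    T,O,p,tr=fit(F,tm)
    print(" t6pi",[tr+x.real for x in np.roots([p[0],p[1],p[2]-6*np.pi])][1])
print(manip.get_time(),manip.get_eef_pos(),manip.get_contact_force())
```

```text
11.7917 side (np.float64(-1.4299188244750682), np.int32(152), np.float64(30.85065032623099))
11.8917 top (np.float64(-1.271295886894739), np.int32(118), np.float64(30.593528455963636))
11.9917 side (np.float64(-1.1321358156452226), np.int32(146), np.float64(30.253263834029397))
12.0917 top (np.float64(-0.9903081490736263), np.int32(141), np.float64(31.517379100333798))
12.1917 side (np.float64(-0.8353847416372133), np.int32(144), np.float64(30.07159801597409))
12.2917 top (np.float64(-0.6940816275502284), np.int32(140), np.float64(31.005463922454425))
tr 12.2917 d 0.22986896284221692 +- 0.0032226894174345344 w 1.4224568566315299 q 18.157717647740093 res 0.005412416585631114 20
 t6pi 12.798850426221382
tr 12.2917 d 0.245324057761655 +- 0.003472055061768727 w 1.4068980555912975 q 18.15373392873741 res 0.003109766579029905 16
 t6pi 12.809670282036976
tr 12.2917 d 0.24489958903948553 +- 0.011528695343151206 w 1.40658398333168 q 18.153556581804775 res 0.003394483854110162 12
 t6pi 12.809891493744622
12.3917 [428.9962436   78.01713674  58.00059266] [-0.04017168  0.07145554 -0.08013068]
```

Run:
```python
from fit import *
manip.sleep(0.2); t=manip.get_time()
r=manip.line_to([429,78,46],speed=40,max_force=12); t2=manip.get_time()
print(t,t2,r,manip.get_eef_pos(),manip.get_contact_force())
F=[]
for i in range(4):
    n="side" if i%2==0 else "top"
    tt=manip.get_time(); im=cams.read_camera(n); print(tt,n,angle(n,im)); F.append(im)
print(manip.get_eef_pos(),manip.get_contact_force())
cv2.imwrite("pics/4.png",np.hstack([cv2.resize(F[2][120:320,180:400],(400,364)),cv2.resize(F[3][160:290,190:350],(400,364))])[:,:,::-1])
```

```text
12.5917 12.8583 True [429.52505376  78.00350029  51.93142521] [-5.16020678  0.08654366 16.70795839]
12.8583 side (np.float64(-0.05712220239598076), np.int32(144), np.float64(29.6881122885451))
12.9083 top (np.float64(-0.04789702132120088), np.int32(128), np.float64(31.901743973490667))
12.9583 side (np.float64(-0.057028087947679884), np.int32(142), np.float64(29.6881122885451))
13.0083 top (np.float64(-0.04789702132120088), np.int32(128), np.float64(31.901743973490667))
[429.53279671  77.98884288  51.88425319] [-4.52569159 -0.26226207 22.62639498]
```

View pics/4.png

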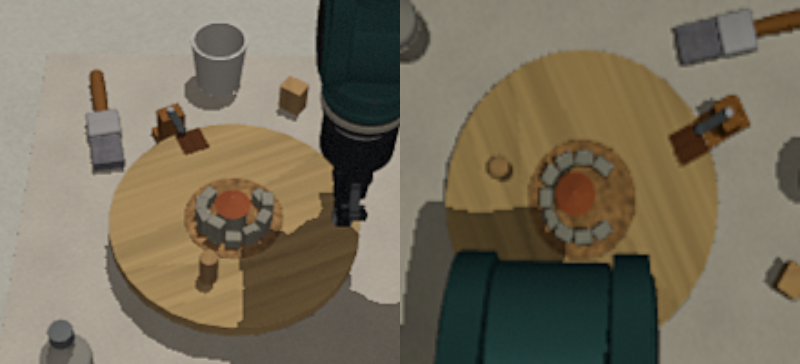

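Run:
```python
from fit import *
a=cams.read_camera("top"); b=cams.read_camera("side")
cv2.imwrite("pics/t5.png",a[:,:,::-1]);cv2.imwrite("pics/s5.png",b[:,:,::-1])
A=cv2.resize(a[190:230,290:340],(500,400),interpolation=cv2.INTER_CUBIC); B=cv2.resize(b[160:220,260:335],(500,400),interpolation=cv2.INTER_CUBIC)
im=np.hstack([A,B]); cv2.imwrite("pics/5z.png",cv2.resize(im,(800,320))[:,:,::-1])
# predicted: tip projection & radial line, mark expected corners at q
for n in("top","side"):
    for q in(0,-.05):
        th=PTR+q; C=[]
        for r,s in((106,-16),(106,16),(140,16),(140,-16)):
            x=HUB[n][0]+r*math.cos(th)-s*math.sin(th); y=HUB[n][1]+r*math.sin(th)+s*math.cos(th); C.append(proj(n,[x,y,52]))
        C=np.array(C)
        print(n,q,((C-[290,190])*8).round(0).tolist() if n=="top" else (((C-[260,160])*np.array([400/75,320/60]))+[400,0]).round(0).tolist())
    tip=[HUB[n][0]+130*math.cos(PTR),HUB[n][1]+130*math.sin(PTR),58]; c=proj(n,tip); print("tip",(c-[290,190])*8 if n=="top" else (c-[260,160])*5.33+[400,0])
```

```text
top 0 [[96.0, 216.0], [49.0, 129.0], [142.0, 80.0], [189.0, 167.0]]
top -0.05 [[101.0, 232.0], [59.0, 142.0], [154.0, 98.0], [196.0, 188.0]]
tip [139.2916485  135.26101375]
side 0 [[572.0, 219.0], [500.0, 246.0], [465.0, 187.0], [536.0, 162.0]]
side -0.05 [[585.0, 216.0], [512.0, 240.0], [480.0, 181.0], [553.0, 158.0]]
tip [510.80282666 181.53456356]
```

View pics/5z.png

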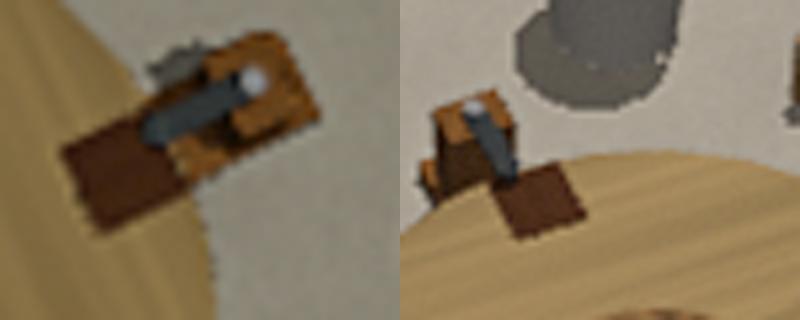

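Run:
```python
from fit import *
manip.sleep(0.7)
for n in("side","top"):
    im=cams.read_camera(n); print(n,angle(n,im))
    ref=cv2.imread(f"pics/{n}0.png")[:,:,::-1]
    for nm,X in dict(glue=[706,273,130],pencil=[578,304,9],blka=[442,288,22],blkb=[477,-140,40],cup=[574,-182,75],brush=[704,-55,8]).items():
        u,v=proj(n,X).astype(int); s=np.s_[v-6:v+7,u-6:u+7]; print(nm,np.abs(im[s].astype(int)-ref[s]).mean().round(1),end=" ")
    print()
print(manip.get_time(),manip.get_eef_pos(),manip.get_contact_force())
manip.job_done()
```

```text
side (np.float64(-0.057028087947679884), np.int32(142), np.float64(29.6881122885451))
glue 20.0 pencil 21.6 blka 23.6 blkb 21.0 cup 18.2 brush 18.7 
top (np.float64(-0.04845502596831075), np.int32(129), np.float64(31.901743973490667))
glue 9.1 pencil 11.2 blka 8.8 blkb 9.5 cup 10.1 brush 8.5 
13.9583 [429.50783882  77.99558278  51.8912739 ] [-5.33357383 -0.0755757  22.3551715 ]
the job is handed in; nothing more can be done
```

Run:
```python
from h import *
for a,b,n in(("top0","t5","top"),("side0","s5","side")):
    A,B=cv2.imread(f"pics/{a}.png"),cv2.imread(f"pics/{b}.png")
    print(n,A.mean(),B.mean())
    for nm,X in dict(glue=[706,273,130],pencil=[578,304,9],blka=[442,288,22],blkb=[477,-140,40],cup=[574,-182,75],brush=[704,-55,8]).items():
        u,v=proj(n,X).astype(int); t=A[v-9:v+10,u-9:u+10]; m=cv2.matchTemplate(B[v-14:v+15,u-14:u+15],t,cv2.TM_CCOEFF_NORMED); print(nm,round(m.max(),3),np.array(cv2.minMaxLoc(m)[3])-5)
```

```text
the job is handed in; nothing more can be done
```

Run:
```python
import cv2,numpy as np
A,B=cv2.imread("pics/top0.png"),cv2.imread("pics/t5.png"); print(A.mean(),B.mean())
for nm,(u,v) in dict(glue=(187,167),pencil=(179,220),blka=(180,271),blkb=(346,259),cup=(364,221),brush=(315,172)).items():
    m=cv2.matchTemplate(B[v-16:v+17,u-16:u+17],A[v-11:v+12,u-11:u+12],cv2.TM_CCOEFF_NORMED); print(nm,round(float(m.max()),3),np.array(cv2.minMaxLoc(m)[3])-5)
```

```text
97.43031320861678 103.12693735827665
glue 0.999 [0 0]
pencil 0.999 [0 0]
blka 0.892 [0 0]
blkb 0.999 [0 0]
cup 1.0 [0 0]
brush 0.999 [0 0]
```

The wheel is stopped with the pointer tip over the dark mark and the fingertip still pressing on it, but the mark sits about 7 mm short of centre. I handed the job in at about 14 s.

- **Flick and free run:** I flicked the peg anticlockwise with the closed fingers, about 3.4 rad/s just afterwards. The wheel then ran on untouched for about three turns, slowing to about 1.3 rad/s.
- **Brake:** I lowered the fingertip onto the bare top near the rim, on the robot's side, while the wheel was still turning. It stopped at once and did not move in the following pictures. The fingertip was holding with about 22 N.
- **Stop position:** At rest the bearing reads about -0.05 rad from the mark (side camera -0.057, top -0.048). The tip is over the 32 mm inlay but off its middle line. The finger touched slightly earlier than I had timed it. I did not correct this, since pushing the wheel to the mark was not allowed.
- **Things around it:** Comparing the top view at the start with one taken just before hand-in, all six things are at the same pixels. Five match at 0.999 or better, and `block_a` at 0.89, which I think is the arm's shadow. An earlier brightness comparison had differed evenly across all of them, which I put down to an overall change in picture brightness.

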